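Draw the full coin drawer out of the coin sorter

TASK

One drawer of the coin sorter is heaped full. Press the round stop key on top of the machine so that no more coins fall, then hook a fingertip behind the front lip of the full drawer, from inside, and draw it smoothly out along its rail to its stop, ready to be emptied. Do not pinch the lip, leave the other three drawers shut and everything else on the desk and the machine where it stands, and finish with the hand clear.

Things in the scene. Friction and masses are not known exactly. Their poses are not given: they have to be found in the camera images.
- sorter_mid (a point): Coin sorter, a grey machine fixed to the desk, 350 mm wide, 360 mm deep, 202 mm high at its hopper. Point: middle of its footprint, on the desk. x axis: to its back, away from drawers and robot (turned up to 9 degrees either way); y to the left seen from the robot; z up. Four white open-topped drawers side by side, 80 mm apart, stick out in front of its hood, which is 132 mm high.
- key (a joint): The stop key: travel in m, 0 up, 0.006 fully down, sprung (about 4 N fully down, comes up again when let go). It is pressed straight down.
- key_top (a point): Centre of the top of the stop key: the only round push key, 34 mm across, on the flat top of the hood just behind its front edge, right of the middle seen from the robot. The hopper's rim stands higher (202 mm over the desk), at least 50 mm away from this point.
- full (a joint): The full drawer: how far it stands out along its rail, in m; 0 home, 0.085 at its outer stop. It slides along minus the sorter's x axis (towards the robot) with about 1.5 N of friction and a little drag, and stays where it is left. Its place among the four varies; all start within 8 mm of home.
- full_lip_top (a point): Middle of the top edge of the front lip of the full drawer (the one heaped with coins up to the hood), 65 mm over the desk; moves with it, axes as the sorter. Drawer 72 mm wide outside, 66 inside, open above from the lip back to the hood, whose upright front is 82 mm behind this point when home. Coins: up to 28 mm over the desk at the lip, rising evenly to about 62 mm at the hood.
- full_lip: The full drawer's white front wall with a rolled top edge, 72 mm wide, 5 mm thick, which a finger hooks from inside. Its inner face is 2.5 mm behind the lip's top middle point (3 mm at the rolled edge). Origin: foot of the drawer's front, middle of its width, outermost face, 13 mm over the desk.
- full_front: The grey cover on the outer face of the same front, 72 mm wide, 47 mm high, 5 mm thick, its top 5 mm below the lip's top. Same origin. A lip pinched between two fingers is felt on this cover and on the lip at once.
- low1 (a joint): Another of the sorter's four drawers, of the same make and size, holding a thin scatter of coins on its floor; its travel in m, 0 home, 0.085 out. To be left shut.
- low1_lip_top (a point): Middle of the top edge of that drawer's front lip, 65 mm over the desk.
- low2 (a joint): Another of the sorter's four drawers, of the same make and size, holding only a few coins on its floor; its travel in m, 0 home, 0.085 out. To be left shut.
- low2_lip_top (a point): Middle of the top edge of that drawer's front lip, 65 mm over the desk.
- low3 (a joint): Another of the sorter's four drawers, of the same make and size, holding hardly any coins on its floor; its travel in m, 0 home, 0.085 out. To be left shut.
- low3_lip_top (a point): Middle of the top edge of that drawer's front lip, 65 mm over the desk.
- bowl_a: Bystander: white plastic bowl with some coins, 136 mm across, 50 mm high, left of the sorter's front. Origin under its centre.
- bowl_b: Bystander: the same kind of bowl, right of the sorter's front.
- roll_a: Bystander: paper-wrapped roll of coins, 25 mm across, 54 mm high, standing on the flat top of the hood, on the left part. Origin under its centre.
- roll_b: Bystander: the same kind of roll, standing on the desk at the right, in front of the sorter.
- calculator: Bystander: flat desk calculator, 70 x 115 mm, 18 mm high, lying between the robot and the sorter.
- stamp: Bystander: rubber stamp with a wooden knob, 30 x 45 mm, 62 mm high, on the desk at the left, in front of the sorter.
- jar: Bystander: amber glass jar with a brass-coloured lid, 72 mm across, 130 mm high, at the right.

How it is judged:
On the way, in this order (a step that is already met when the one before it is completed fails the run):
1. the stop key is pressed down (value of joint key above 0.004 m), for 0.05 s.
2. the full drawer is drawn out to its stop (value of joint full above 0.078 m), for 0.2 s.
At the end, for the whole second after the job is handed in: The full drawer stands at its outer stop (within 7 mm of its 85 mm travel) and is at rest, the stop key is up again, the other three drawers are out by less than 18 mm (value of joint full above 0.078 m and velocity of joint full between -0.01 and 0.01 m/s and value of joint key below 0.002 m and value of joint each of low1, low2, low3 below 0.018 m); the robot touches nothing.
It fails at once if another drawer is drawn out (18 mm or more) (value of joint any of low1, low2, low3 above 0.018 m).
It fails at once if the full drawer is jerked (faster than 0.4 m/s) (velocity of joint full above 0.4 m/s).
It fails at once if the lip is pinched: the fingers press on the lip and on its outer cover at once (over 2 N on each) (contact force between the fingers and full_lip above 2 N and contact force between the fingers and full_front above 2 N).
It fails at once if a bowl, coin roll, calculator, stamp or jar is lifted or moved by more than 25 mm (distance of any of bowl_a, bowl_b, roll_a, roll_b, calculator, stamp, jar from where it was at the start of the episode above 0.025 m).
It also fails if it takes over 40 s, if anything falls off the work surface, if the arm or the gripper's body presses on something with over 40 N, if the wrist force passes 120 N, or if a joint passes its speed limit or range.

ROBOT

A 6-joint arm with a two-finger parallel gripper is mounted at the origin on the work surface. World frame = base frame: x ahead of the robot, y to its left, z up, the work surface at z = 0. Lengths are in m, angles in rad, forces in N, time in s.
With the tool pointing down it reaches from about 0.425 to 0.95 m from the base axis. Payload 3.5 kg.
Tool frame: the origin (TCP) lies at the very end of the fingers, on their centre line; the grasp point (between the pads) lies 19 mm behind it; z points along the fingers, y is the direction in which the jaws open and shut (so a half turn about z gives the same grasp; the last joint's range is limited). The gripper opens to 85 mm and grips with 20 to 120 N. Pads are 22 mm wide; open, the fingers measure 114 mm over their backs; the gripper's body (76 mm by 85 mm) begins 54 mm behind the grasp point. The pads swing forward as they close: fully open they stand 13 mm farther back than shut.
Start: joints at [1.124, 0.286, 1.577, -0, 1.279, -0.15], TCP at [0.197, 0.645, 0.231] pointing down, gripper open.
Joint ranges: [-2.77, 2.77], [-0.9, 2.22], [0.21, 2.48], [-1.53, 4.67], [0.24, 2.81], [-2.84, 2.84]. Speed limits (rad/s): [2.79, 2.79, 3.14, 3.14, 3.14, 3.14].

INTERFACE

Orientations are given as a unit quaternion [x, y, z, w].
In Python, from plant import ctrl, eyes, ticket gives the robot as it stands.
- The arm moves only by the tool send_rows, never from a script. Its arguments are lists of equal length, an entry for each row: "translation": the shift along the tool's x, y, z in units of 30 mm (1.0 is 30 mm), a list of three; "rotation": the turn, a rotation vector about the tool's x, y, z in units of 5 degrees (1.0 is 5 degrees), a list of three; "grip": the finger opening in mm, from 0 to 85.4. A call has 1 to 5 rows; each row shifts and turns the commanded pose from where the row before left it, along the tool's axes as they then stand; what a row does not reach is not made up. A row lasts 1/8 s, in which the tool goes at most 62.5 mm and 10.7 degrees, less where a joint would pass 70% of its speed; a pose out of reach is approached as far as the arm can. A call is refused whole if a number of a shift passes 1 or a number of a turn 1, either way. A call with a gripper value outside its range is refused whole. The fingers move at their own pace and stop on an object; "squeeze" is the grip in N (left out, the last holds). Time passes only in rows, so rows that do not move let the fingers close. It gives the time, the measured TCP pose, the force and the opening at its end, in the units of the state.
- ctrl.get_state(): the state, without advancing time (a new reading comes with each control period).
- eyes.read_camera(name): name is "scene" or "top" or "wrist"; returns a dict with "image" (420x560x3 uint8, blue, green, red), "mtx" (3x3 intrinsics, pixels), "xyz" and "orientation" of the camera in the world; the wrist camera has in their place "hand_eye" (4x4, takes a point from camera to tool coordinates, whose origin is the TCP and whose axes are the flange's). Camera axes: x right, y down, z forward; pixel columns grow to the right and rows downward; lengths in m; the calibration is good to about 2 mm. A picture is of the moment at which its call begins: read the wrist's pose just before it. There is no depth.
- ticket.sign_off(): hands the job in, once; it reports no verdict.
The state is a dict: "time": time; "qpos": joint angles; "dq": joint speeds; "joint_efforts": joint torques, N m; "eef_pos": TCP position; "tcp_rot": TCP orientation; "contact_force": force on the tool from outside, world axes, zero at the start; "wrist_torque": the same for the moment, N m; "opening": opening from 0.0 (shut) to 1.0 (fully open).
Only numpy, scipy, OpenCV 4.12 (cv2) and the standard library are available. Lean on these libraries where they do the work, as an engineer would, in place of code of your own. Each camera call takes 0.05 s, during which the arm holds its last target. There are 200 camera calls.

## Working session

There is one attempt and no reset: what is moved stays moved. The work goes in short steps, Python scripts to look and compute and a tool call to move; the robot and the scene stay as the last step left them, time stands still between calls to the robot, and variables do not carry over. Pictures are saved under pics/ and viewed, about 8 in all and at most 12, crops included, and the job is handed in when it is done.

Besides the shell and the picture viewer there is one more tool, called after "Emit:" as name(argument=value, ...) on one line, values as JSON. send_rows: Moves the arm, as the interface text tells. Its arguments: {"type":"object","properties":{"translation":{"type":"array"},"rotation":{"type":"array"},"grip":{"type":"array"},"squeeze":{"type":"number"}},"required":["translation","rotation","grip"]}

```bash
ls; mkdir -p pics; cat > h.py <<'E'
import numpy as np, cv2
from scipy.spatial.transform import Rotation as R
from plant import ctrl, eyes, ticket
def cam(name):
    s=ctrl.get_state(); c=eyes.read_camera(name); K=np.array(c["mtx"])
    if name=="wrist":
        T=np.eye(4);T[:3,:3]=R.from_quat(s["tcp_rot"]).as_matrix();T[:3,3]=s["eef_pos"]
        X=T@np.array(c["hand_eye"]);Rc,p=X[:3,:3],X[:3,3]
    else: Rc=R.from_quat(c["orientation"]).as_matrix();p=np.array(c["xyz"])
    return c["image"],K,Rc,p
def ray(K,Rc,p,uv): 
    return Rc@np.linalg.solve(K,np.array([uv[0],uv[1],1.]))
def onz(K,Rc,p,uv,z):
    d=ray(K,Rc,p,uv);return p+d*(z-p[2])/d[2]
def proj(K,Rc,p,P):
    q=K@(Rc.T@(np.array(P)-p));return q[:2]/q[2]
def tri(obs): # list of (K,R,p,uv)
    A=0;b=0
    for K,Rc,p,uv in obs:
        d=ray(K,Rc,p,uv);d/=np.linalg.norm(d);M=np.eye(3)-np.outer(d,d);A=A+M;b=b+M@p
    X=np.linalg.solve(A,b);return X,[np.round(proj(K,Rc,p,X)-uv,1) for K,Rc,p,uv in obs]
E
python3 - <<'E'
from h import *
for n in("scene","top"):
    im,K,Rc,p=cam(n);cv2.imwrite(f"pics/{n}0.png",im);print(n,K.round(1).tolist(),p.round(3),Rc.round(3).tolist())
s=ctrl.get_state();print(s["time"],s["eef_pos"],s["tcp_rot"],s["opening"]);print(R.from_quat(s["tcp_rot"]).as_matrix().round(3))
E
```

```text
pics
scene [[543.0, 0.0, 283.2], [0.0, 543.0, 211.4], [0.0, 0.0, 1.0]] [1.22  0.394 1.312] [[-0.57, 0.687, -0.451], [0.822, 0.471, -0.32], [-0.007, -0.553, -0.833]]
top [[481.5, 0.0, 271.8], [0.0, 481.5, 203.6], [0.0, 0.0, 1.0]] [ 0.226 -0.076  1.578] [[0.029, -0.976, 0.217], [-1.0, -0.028, 0.006], [0.001, -0.217, -0.976]]
0.1 [0.19710971 0.64495495 0.23005023] [ 1.47846861e-01  9.89009671e-01 -1.03550958e-03 -3.22602524e-04] 0.999976740752385
[[-0.956  0.292 -0.001]
 [ 0.292  0.956 -0.002]
 [ 0.    -0.002 -1.   ]]
```

View pics/scene0.png

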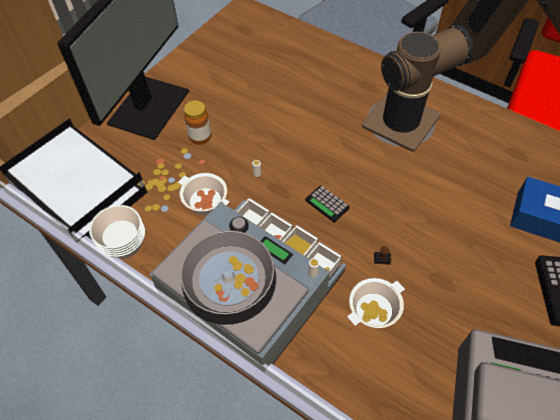

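View pics/top0.png

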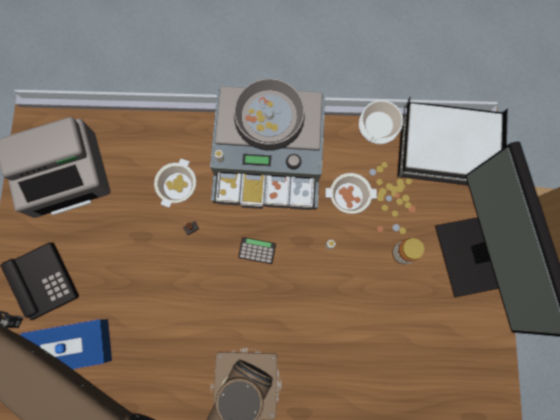

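The full drawer is the second from the left seen from the robot: top (253,190), scene (300,243). The key is at top (293,160), scene (238,224). Next I'll view enlarged crops of both.

```bash
python3 - <<'E'
import cv2,numpy as np
a=cv2.imread("pics/top0.png")[130:220,200:330];b=cv2.imread("pics/scene0.png")[190:290,215:350]
a=cv2.resize(a,None,fx=5,fy=5,interpolation=2)[:, :400*2];b=cv2.resize(b,None,fx=5,fy=5,interpolation=2)
cv2.imwrite("pics/ca.png",a);cv2.imwrite("pics/cb.png",b)
E
```

```text
(no output)
```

View pics/ca.png

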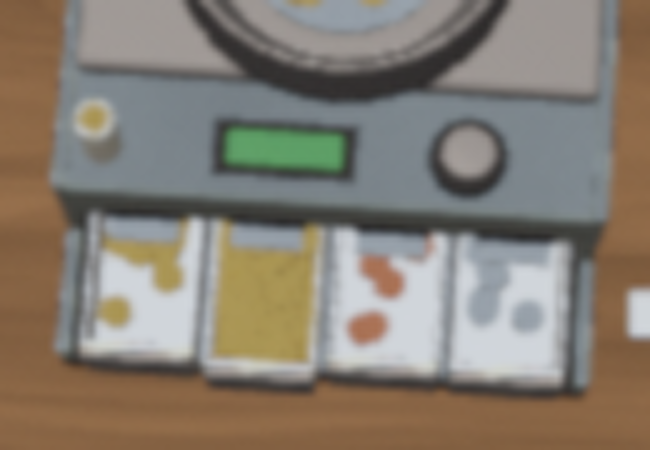

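View pics/cb.png

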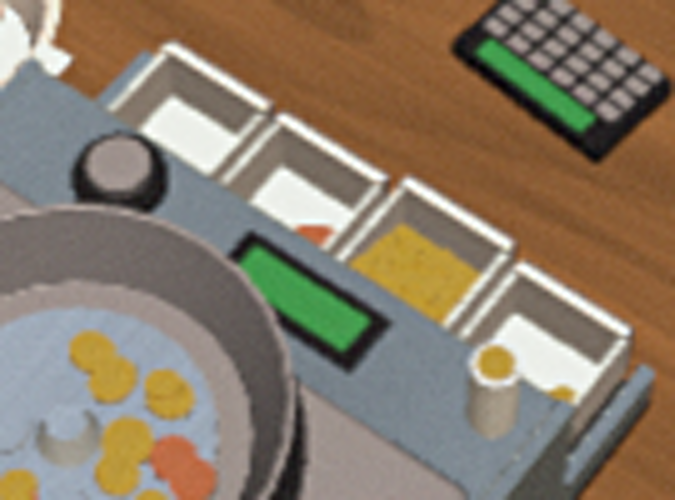

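```bash
cat > m.py <<'E'
from h import *
t=cam("top")[1:];s=cam("scene")[1:]
T=lambda u,v:np.array([200+u/5,130+v/5]);S=lambda u,v:np.array([215+u/5,190+v/5])
for n,a,b in[("lip",T(261,371),S(459,213)),("key",T(470,152),S(120,162)),("roll",T(94,118),S(495,360)),("calc",None,None)]:
    if a is not None:print(n,tri([(*t,a),(*s,b)]))
k=[onz(*t,T(*q),.132) for q in((55,188),(605,220))];d=k[0]-k[1];print("hood front",k,"yaw",np.degrees(np.arctan2(-d[0],d[1])))
k=[onz(*t,T(*q),.065) for q in((208,368),(314,379))];d=k[0]-k[1];print("lip",k,np.degrees(np.arctan2(-d[0],d[1])))
k=[onz(*s,S(*q),.065) for q in((513,243),(405,183))];d=k[0]-k[1];print("lip s",k,np.degrees(np.arctan2(-d[0],d[1])))
k=[onz(*s,S(*q),.065) for q in((630,333),(172,45))];d=k[0]-k[1];print("others s",k,np.degrees(np.arctan2(-d[0],d[1])))
E
python3 m.py
```

```text
lip (array([ 0.56006073, -0.00077372,  0.05219015]), [array([-0.8,  0.4]), array([-1.1, -0.2])])
key (array([ 0.6819909 , -0.12999873,  0.14723235]), [array([-0.8,  0.4]), array([-1.1, -0.2])])
roll (array([0.68621101, 0.09933395, 0.18297368]), [array([-0.6,  0.2]), array([-0.8, -0.1])])
hood front [array([0.65729859, 0.12599597, 0.132     ]), array([ 0.64640858, -0.21812482,  0.132     ])] yaw -1.812571139878135
lip [array([0.55956038, 0.03012556, 0.065     ]), array([ 0.55427879, -0.03832195,  0.065     ])] -4.412350395035346
lip s [array([0.56492086, 0.03997184, 0.065     ]), array([ 0.56624325, -0.02859504,  0.065     ])] 1.1048753958570647
others s [array([0.57630007, 0.11982197, 0.065     ]), array([ 0.56455645, -0.18711649,  0.065     ])] -2.191095529539612
```

Emit:
send_rows(translation=[[0, 0, -0.6], [0, 0, -0.6], [0, 0, -0.6], [-0.57, -1, 0], [-0.57, -1, 0]], rotation=[[0, 0, -1], [0, 0, -1], [0, 0, -1], [0, 0, 0], [0, 0, 0]], grip=[0, 0, 0, 0, 0])

```text
time: 0.82
eef_pos: [0.2296, 0.5837, 0.2853]
tcp_rot: [0.017, 1.0, -0.0, 0.0]
contact_force: [0.5, 0.7, -0.2]
opening: -0.001
```

Emit:
send_rows(translation=[[-0.57, -1, 0], [-0.57, -1, 0], [-0.57, -1, 0], [-0.57, -1, 0], [-0.57, -1, 0]], rotation=[[0, 0, 0], [0, 0, 0], [0, 0, 0], [0, 0, 0], [0, 0, 0]], grip=[0, 0, 0, 0, 0])

```text
time: 1.45
eef_pos: [0.3099, 0.4303, 0.2851]
tcp_rot: [0.017, 1.0, -0.0, -0.0]
contact_force: [0.2, -0.2, 0.5]
opening: 0.004
```

Emit:
send_rows(translation=[[-0.57, -1, 0], [-0.57, -1, 0], [-0.57, -1, 0], [-0.57, -1, 0], [-0.57, -1, 0]], rotation=[[0, 0, 0], [0, 0, 0], [0, 0, 0], [0, 0, 0], [0, 0, 0]], grip=[0, 0, 0, 0, 0])

```text
time: 2.08
eef_pos: [0.3901, 0.2774, 0.2852]
tcp_rot: [0.017, 1.0, 0.0, -0.0]
contact_force: [0.4, -0.2, 0.5]
opening: -0.0
```

Emit:
send_rows(translation=[[-0.57, -1, 0], [-0.57, -1, 0], [-0.57, -1, 0], [-0.57, -1, 0], [-0.57, -1, 0]], rotation=[[0, 0, 0], [0, 0, 0], [0, 0, 0], [0, 0, 0], [0, 0, 0]], grip=[0, 0, 0, 0, 0])

```text
time: 2.7
eef_pos: [0.4703, 0.1246, 0.2852]
tcp_rot: [0.018, 1.0, 0.0, -0.0]
contact_force: [0.8, 0.0, -0.1]
opening: -0.001
```

Emit:
send_rows(translation=[[-0.57, -1, 0], [-0.57, -1, 0], [-0.57, -1, 0], [-0.57, -1, 0], [-0.57, -1, 0]], rotation=[[0, 0, 0], [0, 0, 0], [0, 0, 0], [0, 0, 0], [0, 0, 0]], grip=[0, 0, 0, 0, 0])

```text
time: 3.32
eef_pos: [0.5505, -0.0283, 0.2851]
tcp_rot: [0.018, 1.0, 0.0, -0.0]
contact_force: [-0.5, 0.7, 0.3]
opening: 0.002
```

```bash
python3 - <<'E'
from h import *
im,K,Rc,p=cam("wrist");cv2.imwrite("pics/w1.png",im);np.savez("w1",K=K,R=Rc,p=p)
print(p,Rc.round(3),K[0,0]); s=(K,Rc,p)
for P in([.561,0,.065],[.682,-.13,.147]):print(proj(*s,P))
E
```

```text
[ 0.46780432 -0.02432871  0.42767036] [[ 0.035  0.945  0.324]
 [ 0.999 -0.033 -0.013]
 [-0.001  0.324 -0.946]] 300.8405106883004
[298.17239357 184.03426491]
[188.0811707  311.28152819]
```

View pics/w1.png

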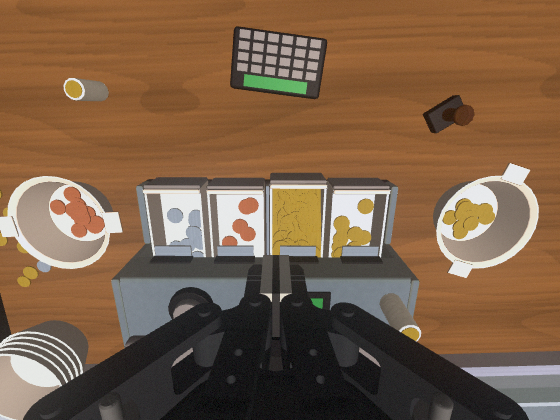

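Wrist view: the full drawer's lip is near (298,182), and the key is near (188,303), partly behind the finger linkage. The predictions agree with this. Next: a crop, plus a second wrist view from further back and to the right so the key is in the clear.

Emit:
send_rows(translation=[[1, -1, 0], [1, -1, 0], [0, -1, 0]], rotation=[[0, 0, 0], [0, 0, 0], [0, 0, 0]], grip=[0, 0, 0])

```text
time: 3.75
eef_pos: [0.4856, -0.1155, 0.2852]
tcp_rot: [0.018, 1.0, 0.0, -0.0]
contact_force: [0.4, -0.4, -0.6]
opening: 0.004
```

Emit:
send_rows(translation=[[0, 0, 0], [0, 0, 0]], rotation=[[0, 0, 0], [0, 0, 0]], grip=[0, 0])

```text
time: 4.0
eef_pos: [0.4871, -0.1146, 0.2852]
tcp_rot: [0.018, 1.0, 0.0, -0.0]
contact_force: [0.0, 0.4, -0.9]
opening: 0.0
```

```bash
python3 - <<'E'
from h import *
im,K,Rc,p=cam("wrist");cv2.imwrite("pics/w2.png",im);np.savez("w2",K=K,R=Rc,p=p);s=(K,Rc,p)
for P in([.561,0,.065],[.682,-.13,.147]):print(proj(*s,P))
a=cv2.imread("pics/w1.png")[165:265,255:345]
q=proj(*s,[.62,-.06,.1]).astype(int);print(q)
x0,y0=q[0]-75,q[1]-75;print(x0,y0)
b=im[y0:y0+150,x0:x0+150]
c=np.zeros((600,800,3),np.uint8);a=cv2.resize(a,None,fx=4,fy=4,interpolation=2);b=cv2.resize(b,None,fx=4,fy=4,interpolation=2)
cv2.imwrite("pics/wc.png",b);cv2.imwrite("pics/wa.png",a)
c=np.zeros((600,960,3),np.uint8);c[:400,:360]=a;c[:b.shape[0],360:360+b.shape[1]]=b;cv2.imwrite("pics/w12.png",cv2.resize(c,(800,500),interpolation=3))
E
```

```text
[364.77742727 229.03585086]
[267.63497156 353.95770765]
[321 284]
246 209
```

View pics/w12.png

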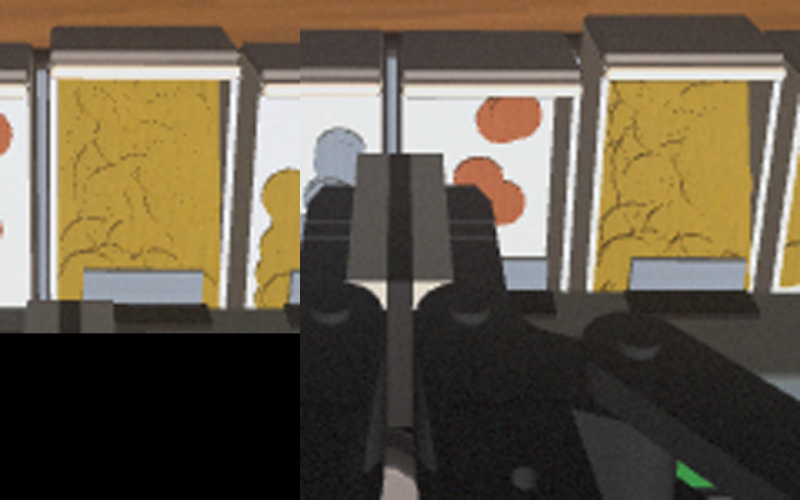

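Crops: the lip's top edge (the white band) is centred at (298.7,186.6) in w1 and (364.2,229.1) in w2. The key is hidden in w2, so I'll triangulate it from w1, top and scene.

```bash
python3 - <<'E'
from h import *
L=lambda n:tuple(np.load(n+".npz")[k] for k in("K","R","p"))
w1,w2=L("w1"),L("w2");t=cam("top")[1:];s=cam("scene")[1:]
a=np.array([298.7,186.6]);b=np.array([364.2,229.1])
print(tri([(*w1,a),(*w2,b)]),onz(*w1,a,.065),onz(*w2,b,.065))
print(tri([(*w1,a),(*w2,b),(*t,np.array([252.2,204.2])),(*s,np.array([306.8,232.6]))]))
k=[onz(*w1,(255+x/3.333,165+y/3.333),.065) for x,y in((241,72),(50,72.))];d=k[0]-k[1];print(np.degrees(np.arctan2(-d[0],d[1])),k)
im=cv2.imread("pics/w1.png")
print("key px pred",[ (z,proj(*w1,[.682,-.13,z])) for z in (.14,.146)])
c=cv2.resize(im[280:325,110:310],None,fx=4,fy=4,interpolation=2);cv2.imwrite("pics/k1.png",c)
E
```

```text
(array([0.56619229, 0.00181804, 0.05498738]), [array([ 0.4, -0.6]), array([-0.4,  0.6])]) [0.56430409 0.00062117 0.065     ] [ 0.56106494 -0.00074724  0.065     ]
(array([5.62885023e-01, 5.34598105e-04, 5.85339240e-02]), [array([-0.4, -2.4]), array([-0.5, -0.7]), array([-1.3, -0.9]), array([-1.2, -0.4])])
-1.976881082401985 [array([0.56553344, 0.03615677, 0.065     ]), array([ 0.56307602, -0.03503813,  0.065     ])]
key px pred [(0.14, array([189.77843398, 307.30457393])), (0.146, array([188.32771767, 310.70382995]))]
```

View pics/k1.png

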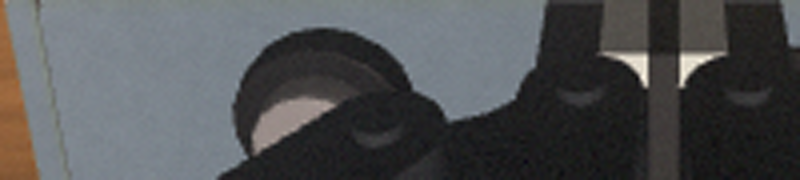

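The key is partly covered here. I'll move forward past it so it comes out in front of the fingers.

Emit:
send_rows(translation=[[-1, 0, 0], [-1, 0, 0], [-1, 0, 0], [-1, 0, 0], [-1, 0, 0]], rotation=[[0, 0, 0], [0, 0, 0], [0, 0, 0], [0, 0, 0], [0, 0, 0]], grip=[0, 0, 0, 0, 0])

```text
time: 4.78
eef_pos: [0.6383, -0.1193, 0.285]
tcp_rot: [0.017, 1.0, 0.0, -0.0]
contact_force: [-0.5, -0.5, 0.3]
opening: 0.001
```

Emit:
send_rows(translation=[[-1, 0, 0], [0, 0, 0], [0, 0, 0]], rotation=[[0, 0, 0], [0, 0, 0], [0, 0, 0]], grip=[0, 0, 0])

```text
time: 5.15
eef_pos: [0.6665, -0.1207, 0.2849]
tcp_rot: [0.017, 1.0, 0.0, -0.001]
contact_force: [0.2, -0.7, 0.5]
opening: -0.001
```

```bash
python3 - <<'E'
from h import *
im,K,Rc,p=cam("wrist");cv2.imwrite("pics/w3.png",im);np.savez("w3",K=K,R=Rc,p=p);s=(K,Rc,p)
for P in([.564,0,.065],[.682,-.13,.147]):print(proj(*s,P))
cv2.imwrite("pics/w3c.png",cv2.resize(im[60:260,170:370],None,fx=3,fy=3,interpolation=2))
E
```

```text
[380.1692024   83.04248468]
[265.95361935 210.9756272 ]
```

View pics/w3c.png

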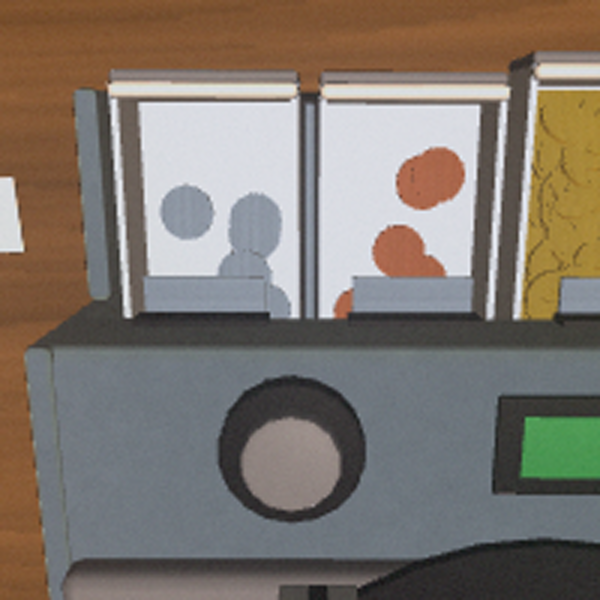

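Key top centre is at (267,214.7) in w3, with nothing in front of it. The full lip's edge is at v≈83.7.

```bash
python3 - <<'E'
from h import *
L=lambda n:tuple(np.load(n+".npz")[k] for k in("K","R","p"))
w1,w3=L("w1"),L("w3");t=cam("top")[1:];s=cam("scene")[1:]
k=np.array([267,214.7])
print(tri([(*w3,k),(*t,np.array([294,160.4])),(*s,np.array([239,222.4]))]),onz(*w3,k,.146),onz(*w3,k,.14))
im=cv2.imread("pics/w3.png");print(im[75:92,362].tolist());print([onz(*w3,(362,v),.065)[0].round(4) for v in (82,84,86)])
c=[onz(*w3,(170+537/3,60+71/3),.065)];print(c)
E
```

```text
(array([ 0.68307504, -0.12931153,  0.14954611]), [array([-0.4, -1.9]), array([-1. , -0.1]), array([-1.2, -0.3])]) [ 0.68631165 -0.12917862  0.146     ] [ 0.68849334 -0.12944139  0.14      ]
[[48, 81, 124], [52, 81, 126], [98, 105, 115], [124, 127, 140], [131, 135, 148], [118, 122, 135], [166, 185, 207], [200, 217, 216], [224, 219, 216], [220, 221, 218], [179, 198, 217], [106, 119, 131], [70, 79, 89], [106, 109, 117], [225, 219, 217], [63, 136, 167], [53, 135, 165]]
[np.float64(0.5622), np.float64(0.5643), np.float64(0.5664)]
[array([ 0.56346729, -0.03466586,  0.065     ])]
```

Emit:
send_rows(translation=[[-0.63, -0.26, 0], [0, 0, 1], [0, 0, 1], [0, 0, 1], [0, 0, 0.8]], rotation=[[0, 0, 0], [0, 0, 0], [0, 0, 0], [0, 0, 0], [0, 0, 0]], grip=[0, 0, 0, 0, 0])

```text
time: 5.92
eef_pos: [0.6847, -0.1298, 0.1703]
tcp_rot: [0.018, 1.0, 0.0, -0.0]
contact_force: [0.0, 0.3, -0.5]
opening: -0.003
```

Emit:
send_rows(translation=[[0, 0, 0.3], [0, 0, 0.15], [0, 0, 0.1], [0, 0, 0], [0, 0, 0]], rotation=[[0, 0, 0], [0, 0, 0], [0, 0, 0], [0, 0, 0], [0, 0, 0]], grip=[0, 0, 0, 0, 0])

```text
time: 6.55
eef_pos: [0.686, -0.13, 0.1557]
tcp_rot: [0.017, 1.0, -0.0, 0.001]
contact_force: [-0.1, -0.4, 0.0]
opening: 0.002
```

Emit:
send_rows(translation=[[0, 0, 0.1], [0, 0, 0.1], [0, 0, 0.1], [0, 0, 0], [0, 0, 0]], rotation=[[0, 0, 0], [0, 0, 0], [0, 0, 0], [0, 0, 0], [0, 0, 0]], grip=[0, 0, 0, 0, 0])

```text
time: 7.18
eef_pos: [0.6863, -0.1301, 0.148]
tcp_rot: [0.017, 1.0, -0.0, 0.001]
contact_force: [-1.1, -0.1, 7.4]
opening: -0.002
```

Emit:
send_rows(translation=[[0, 0, 0.05], [0, 0, 0.05], [0, 0, 0], [0, 0, 0]], rotation=[[0, 0, 0], [0, 0, 0], [0, 0, 0], [0, 0, 0]], grip=[0, 0, 0, 0])

```text
time: 7.68
eef_pos: [0.6864, -0.1301, 0.1479]
tcp_rot: [0.017, 1.0, -0.0, 0.001]
contact_force: [-7.1, 1.1, 14.7]
opening: -0.002
```

The force is 14.7 N at an unchanged z, well over the key's 4 N spring, so the key has bottomed. I'll let it up in small steps and watch for the spring.

Emit:
send_rows(translation=[[0, 0, -0.1], [0, 0, -0.1], [0, 0, 0]], rotation=[[0, 0, 0], [0, 0, 0], [0, 0, 0]], grip=[0, 0, 0])

```text
time: 8.05
eef_pos: [0.6862, -0.13, 0.1493]
tcp_rot: [0.018, 1.0, -0.0, 0.001]
contact_force: [0.9, -0.9, 2.4]
opening: 0.003
```

Emit:
send_rows(translation=[[0, 0, -0.1], [0, 0, 0]], rotation=[[0, 0, 0], [0, 0, 0]], grip=[0, 0])

```text
time: 8.3
eef_pos: [0.6858, -0.13, 0.1517]
tcp_rot: [0.018, 1.0, -0.0, 0.0]
contact_force: [2.5, -0.5, 1.9]
opening: 0.001
```

Emit:
send_rows(translation=[[0, 0, -0.1], [0, 0, 0]], rotation=[[0, 0, 0], [0, 0, 0]], grip=[0, 0])

```text
time: 8.55
eef_pos: [0.6849, -0.1297, 0.1541]
tcp_rot: [0.017, 1.0, 0.0, -0.001]
contact_force: [0.2, -0.5, 1.4]
opening: -0.002
```

Spring force falls smoothly as the key rises (2.4, 1.9, 1.4 N), so the press was on the key. Now lifting and moving over the full drawer.

Emit:
send_rows(translation=[[0, 0, -1], [0, 0, -1], [0.7, 0, 0], [0.7, 0.84, 0], [0.7, 0.84, 0]], rotation=[[0, 0, 0], [0, 0, 0], [0, 0, 0], [0, 0, 0], [0, 0, 0]], grip=[0, 0, 0, 0, 0])

```text
time: 9.18
eef_pos: [0.6228, -0.0767, 0.2136]
tcp_rot: [0.018, 1.0, 0.0, -0.002]
contact_force: [-0.2, -0.1, 0.2]
opening: -0.001
```

Emit:
send_rows(translation=[[0.7, 0.84, 0], [0.62, 0.84, 0], [0, 0.84, 0], [0, 0, 0], [0, 0, 0]], rotation=[[0, 0, 0], [0, 0, 0], [0, 0, 0], [0, 0, 0], [0, 0, 0]], grip=[0, 0, 0, 0, 0])

```text
time: 9.8
eef_pos: [0.5872, -0.0007, 0.2143]
tcp_rot: [0.017, 1.0, -0.0, -0.001]
contact_force: [0.4, 0.2, -0.1]
opening: -0.003
```

```bash
python3 - <<'E'
from h import *
print(ctrl.get_state()["eef_pos"])
im,K,Rc,p=cam("wrist");cv2.imwrite("pics/w4.png",im);s=(K,Rc,p)
P=[proj(*s,[.5642,.0005,.065]),proj(*s,[.5642+.00126,.0365,.065]),proj(*s,[.5642-.00126,-.0355,.065])];print(P)
c=im.copy()
for q in P:cv2.circle(c,(int(q[0]),int(q[1])),1,(255,0,255),-1)
x,y=map(int,P[0]);cv2.imwrite("pics/w4c.png",cv2.resize(c[max(0,y-60):y+140,max(0,x-100):x+100],None,fx=3,fy=3,interpolation=2))
E
```

```text
[ 0.58717441 -0.00074023  0.21427819]
[array([275.35603011, 169.90629235]), array([312.03410638, 169.9353455 ]), array([238.69317997, 169.87725126])]
```

View pics/w4c.png

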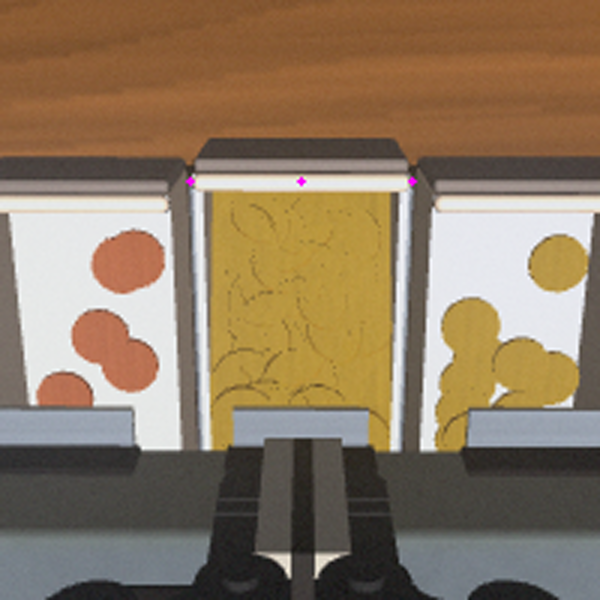

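The predicted lip marks (magenta, at (275,170) in w4) land on the real lip, and the finger line sits in the middle of the drawer. Descending inside it.

Emit:
send_rows(translation=[[0, 0, 1], [0, 0, 1], [0, 0, 1], [0, 0, 1], [0, 0, 0.6]], rotation=[[0, 0, 0], [0, 0, 0], [0, 0, 0], [0, 0, 0], [0, 0, 0]], grip=[0, 0, 0, 0, 0])

```text
time: 10.48
eef_pos: [0.5867, -0.0012, 0.0748]
tcp_rot: [0.018, 1.0, 0.0, -0.001]
contact_force: [0.3, 0.4, -0.0]
opening: 0.001
```

Emit:
send_rows(translation=[[0, 0, 0.4], [0, 0, 0.3], [0, 0, 0.2], [0, 0, 0]], rotation=[[0, 0, 0], [0, 0, 0], [0, 0, 0], [0, 0, 0]], grip=[0, 0, 0, 0])

```text
time: 10.98
eef_pos: [0.5876, -0.0003, 0.0499]
tcp_rot: [0.017, 1.0, -0.0, 0.0]
contact_force: [0.6, -0.8, -0.3]
opening: 0.002
```

Emit:
send_rows(translation=[[0, 0, 0.07], [0.15, 0, 0], [0.15, 0, 0], [0.15, 0, 0], [0.15, 0, 0]], rotation=[[0, 0, 0], [0, 0, 0], [0, 0, 0], [0, 0, 0], [0, 0, 0]], grip=[0, 0, 0, 0, 0])

```text
time: 11.6
eef_pos: [0.5696, 0.0003, 0.048]
tcp_rot: [0.018, 1.0, 0.0, 0.001]
contact_force: [1.3, 0.1, -0.4]
opening: 0.001
```

Emit:
send_rows(translation=[[0.2, 0, 0], [0.2, 0, 0], [0.2, 0, 0], [0.2, 0, 0], [0.2, 0, 0]], rotation=[[0, 0, 0], [0, 0, 0], [0, 0, 0], [0, 0, 0], [0, 0, 0]], grip=[0, 0, 0, 0, 0])

```text
time: 12.22
eef_pos: [0.5393, 0.0014, 0.0479]
tcp_rot: [0.018, 1.0, 0.0, 0.0]
contact_force: [1.6, 1.2, 0.7]
opening: 0.003
```

Emit:
send_rows(translation=[[0.2, 0, 0], [0.2, 0, 0], [0.2, 0, 0], [0.2, 0, 0], [0.2, 0, 0]], rotation=[[0, 0, 0], [0, 0, 0], [0, 0, 0], [0, 0, 0], [0, 0, 0]], grip=[0, 0, 0, 0, 0])

```text
time: 12.85
eef_pos: [0.5092, 0.0023, 0.0478]
tcp_rot: [0.017, 1.0, -0.0, 0.0]
contact_force: [2.5, 0.5, 0.6]
opening: 0.001
```

Emit:
send_rows(translation=[[0.1, 0, 0], [0.1, 0, 0], [0.1, 0, 0], [0, 0, 0]], rotation=[[0, 0, 0], [0, 0, 0], [0, 0, 0], [0, 0, 0]], grip=[0, 0, 0, 0])

```text
time: 13.35
eef_pos: [0.5001, 0.0026, 0.0476]
tcp_rot: [0.017, 1.0, -0.0, -0.0]
contact_force: [0.6, 0.3, 0.5]
opening: 0.001
```

Emit:
send_rows(translation=[[0.1, 0, 0], [0.1, 0, 0], [0, 0, 0]], rotation=[[0, 0, 0], [0, 0, 0], [0, 0, 0]], grip=[0, 0, 0])

```text
time: 13.72
eef_pos: [0.4999, 0.0024, 0.0486]
tcp_rot: [0.018, 1.0, -0.0, 0.008]
contact_force: [16.1, 1.6, -11.7]
opening: 0.003
```

Emit:
send_rows(translation=[[0.1, 0, 0], [0, 0, 0]], rotation=[[0, 0, 0], [0, 0, 0]], grip=[0, 0])

```text
time: 13.98
eef_pos: [0.4998, 0.0022, 0.0493]
tcp_rot: [0.019, 1.0, -0.001, 0.012]
contact_force: [21.5, 0.8, -15.1]
opening: -0.0
```

It's at its stop: 21 N with no further motion at x=0.500. I'll release gently, rise, and retreat.

Emit:
send_rows(translation=[[-0.15, 0, 0], [-0.15, 0, 0], [-0.15, 0, 0], [-0.1, 0, 0], [0, 0, 0]], rotation=[[0, 0, 0], [0, 0, 0], [0, 0, 0], [0, 0, 0], [0, 0, 0]], grip=[0, 0, 0, 0, 0])

```text
time: 14.6
eef_pos: [0.5078, 0.0025, 0.0475]
tcp_rot: [0.017, 1.0, 0.0, -0.0]
contact_force: [0.3, 0.3, -0.4]
opening: -0.004
```

Emit:
send_rows(translation=[[0, 0, -0.3], [0, 0, -0.6], [0, 0, -1], [0, 0, -1], [0, 0, -1]], rotation=[[0, 0, 0], [0, 0, 0], [0, 0, 0], [0, 0, 0], [0, 0, 0]], grip=[0, 0, 0, 0, 0])

```text
time: 15.22
eef_pos: [0.5083, 0.0024, 0.1674]
tcp_rot: [0.017, 1.0, -0.0, 0.001]
contact_force: [0.6, -0.3, -0.4]
opening: -0.0
```

Emit:
send_rows(translation=[[0, 0, -1], [0, 0, -1], [0, 0, -1], [0, 0, 0], [0, 0, 0]], rotation=[[0, 0, 0], [0, 0, 0], [0, 0, 0], [0, 0, 0], [0, 0, 0]], grip=[0, 0, 0, 0, 0])

```text
time: 15.85
eef_pos: [0.5076, 0.0025, 0.2545]
tcp_rot: [0.017, 1.0, 0.0, -0.0]
contact_force: [-0.7, -0.0, 0.1]
opening: 0.004
```

```bash
python3 - <<'E'
from h import *
im,K,Rc,p=cam("wrist");s=(K,Rc,p);c=im.copy()
for f in (.0,.0855): pass
for P in ([.4842,.0033,.065],[.682,-.13,.15]): print(proj(*s,P))
cv2.imwrite("pics/w5.png",im)
E
```

```text
[274.9570588  162.06314913]
[155.56141056 366.47822521]
```

View pics/w5.png

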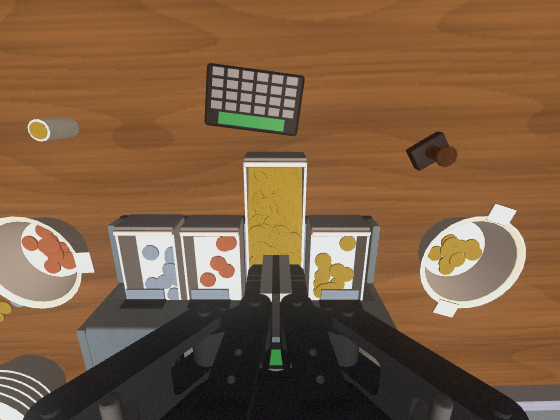

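The full drawer's lip is at (275,162), where the stop position predicts it. The other three drawers are home, the bystanders stand undisturbed, and the hand is clear. Handing in.

```bash
python3 -c "
from plant import ticket,ctrl
print(ctrl.get_state()['contact_force']);print(ticket.sign_off())"
```

```text
[ 0.59486924  0.46131414 -0.56010455]
the job is handed in; nothing more can be done
None
```

I pressed the stop key, then drew the full drawer (second from the left) out to its stop with the shut fingertips hooked behind its lip. The job was handed in at about 16 s of the 40 s allowed, with no verdict given.

- **Key:** it bottomed out under 14.7 N. As I let it up, the spring force fell smoothly (2.4, 1.9, 1.4 N). I did not check in a picture that it came fully up.
- **Drawer:** it slid with about 1.5–2.5 N of pull at roughly 50 mm/s. It stopped hard at 21 N with no further motion. The last wrist picture shows its lip at the predicted place, about 80 mm further out than before.
- **Surroundings:** in that picture the other three drawers are shut. The bowls, calculator, stamp and desk roll are undisturbed. The jar and the roll on the hood are out of view, but the hand never went near them.
- **Hand:** it was about 190 mm above the drawer with no contact force when I handed in.
- **Disagreement:** triangulation put the lip top at 55–59 mm, against the stated 65 mm. I hooked well below either height, so it made no difference.

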